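# Set out the lazy susan

### The job

Set the table's lazy susan: stand the salt shaker on its blue spot and the spice jar with the pale lid top and pale label on its red spot, both upright and centred. The disc turns very freely: do not let it turn, and set the things down rather than dropping them.

Things in the scene. Friction and masses are not known exactly. Their poses are not given: they have to be found in the camera images.
- salt_shaker: the salt shaker: small round clear shaker, grey contents, grey domed top; 44 mm in diameter (the top 34 mm), 90 mm tall, 0.1 kg, standing on the worktop left or right of the lazy susan. Origin at the centre of its underside, z up along its axis; its yaw does not matter. It can be held across its body 55 mm above its underside.
- pale_jar: spice jar with pale contents, pale label and a gold lid with a pale top (not the jars with green label and green lid top), 42 x 42 mm, about square with rounded corners, 96 mm tall, 0.11 kg, on the worktop on the other side of the lazy susan from the shaker. Origin: centre of underside, z up; flat sides face its own x and y. Hold it across two flat sides 55 mm above its underside. Any final yaw.
- blue_place (a point): centre of the flat blue painted spot, 64 mm in diameter, on the top face of the lazy susan's disc, 28 mm above the worktop. The disc is light wood, 290 mm in diameter, and turns about its vertical centre axis with almost no friction (0.015 N m). The blue and red spots face each other across the disc, each 95 mm from the centre, which is midway between them. Axes: x from red to blue, z up.
- red_place (a point): centre of the flat red painted spot, 64 mm in diameter, on the same disc face, 28 mm above the worktop, across from the blue spot (95 mm from the disc's centre). Same axes as the blue spot. A shallow dip dish (93 mm wide, 29 mm tall) stands on the disc to one side, a quarter turn (within 20 degrees) from both spots.
There are look-alikes about, which are no part of the job. Leave any pink or turquoise look-alike of the pale_jar alone.

How it is judged:
At the end, for the whole second after the job is handed in: The salt shaker stands at rest and upright (within 10 degrees) on the disc within 15 mm of the blue spot's centre, the pale jar likewise on the red spot, and neither spot is more than 25 mm (about 15 degrees of turn) from where it was at the start (horizontal distance between salt_shaker and blue_place below 0.015 m and z of salt_shaker in the frame of blue_place between -0.006 and 0.008 m and angle between each of salt_shaker, pale_jar's own z axis and vertical below 0.17 rad and linear speed of each of salt_shaker, pale_jar below 0.03 m/s and horizontal distance between pale_jar and red_place below 0.015 m and z of pale_jar in the frame of red_place between -0.006 and 0.008 m and distance of each of blue_place, red_place from where it was at the start of the episode below 0.025 m); the robot touches nothing.
It fails at once if the disc is turned so far that a spot leaves its starting place by more than 25 mm (about 15 degrees) (distance of any of blue_place, red_place from where it was at the start of the episode above 0.025 m).
It fails at once if the salt shaker or the pale jar is dropped from more than about 25 mm or thrown (faster than 0.7 m/s out of the fingers) ((linear speed of salt_shaker above 0.7 m/s and contact force between the fingers and salt_shaker below 0.1 N) or (linear speed of pale_jar above 0.7 m/s and contact force between the fingers and pale_jar below 0.1 N)).
It also fails if it takes over 59 s, if anything falls off the work surface, if the arm or the gripper's body presses on something with over 40 N, if the wrist force passes 120 N, or if a joint passes its speed limit or range.

### The arm

A 7-joint arm with a two-finger parallel gripper is mounted at the origin on a cart in front of the work surface, level with it; the furniture and walls round the work are solid. World frame = base frame: x ahead of the robot, y to its left, z up, the work surface at z = 0. Lengths are in m, angles in rad, forces in N, time in s.
With the tool pointing down it reaches from about 0.4 to 0.85 m from the base axis. Payload 6.9 kg.
Tool frame: the origin (TCP) lies midway between the tips of the shut fingers; the grasp point (between the pads) lies 19 mm behind it (ctrl.grip_depth is the distance from the TCP to the grasp point, in m); z points along the fingers, y is the line along which they close (so a half turn about z gives the same grasp; the last joint's range is limited). The gripper opens to 85 mm and grips with 20 to 120 N. Pads are 22 mm wide; open, the fingers measure 114 mm over their backs; the gripper's body (76 mm by 85 mm) begins 54 mm behind the grasp point. The pads swing forward as they close: fully open they stand 13 mm farther back than shut.
Start: joints at [-1.123, 0.507, -0.238, 1.5, 0.126, 1.149, -0.155], TCP at [0.21, 0.589, 0.231] pointing down, gripper open.
Joint ranges: [-3.08, 3.08], [-0.24, 2.05], [-1.43, 1.35], [0, 2.5], [-1.52, 4.66], [0.17, 1.96], [-2.89, 2.89]. Speed limits (rad/s): [2.39, 2.39, 3.14, 3.14, 3.14, 3.14, 3.14].

### API

Orientations are given as a unit quaternion [x, y, z, w].
In Python, from bench import ctrl gives the robot as it stands. Calls block until the motion is done:
- ctrl.movep(position, orientation): joint-space move of the TCP to a pose.
- ctrl.servo_line(position, attitude=None, feed=0.15, max_force=None): straight line of the TCP; attitude=None keeps the orientation; feed is the mean speed in m/s. With max_force (N) it stops when the force on the tool has changed by that much, and returns True; else False.
- ctrl.set_joints(angles): joint-space move.
- ctrl.release() and ctrl.grab(): open the fingers fully, or close them until they stop; the grip force is fixed at half the most.
- ctrl.sleep(seconds).
- ctrl.inverse_kinematics(position, orientation): joint angles nearest the present ones, or None.
- ctrl.read_state(): the state.
- ctrl.camera(name): name is "side" or "top"; returns a dict with "image" (400x640x3 uint8, red, green, blue), "fx", "fy", "cx", "cy" (pixels), "pose" (4x4, takes a point from camera to world coordinates). Camera axes: x right, y up, looking along -z (the intrinsics and any distortion apply to the point x, -y, -z); pixel columns grow to the right and rows downward; lengths in m; the calibration is good to about 2 mm. A picture is of the moment at which its call begins. There is no depth.
A pose or a line that the arm cannot do raises ctrl.IKError and nothing moves.
- ctrl.hand_in(): hands the job in; it is judged then, once.
The state is a dict: "time": time; "q": joint angles; "joint_velocities": joint speeds; "joint_torque": joint torques, N m; "tcp_pos": TCP position; "tcp_rot": TCP orientation; "wrist_force": force on the tool from outside, world axes, zero at the start; "moment": the same for the moment, N m; "opening": opening from 0.0 (shut) to 1.0 (fully open); "finger_force": force on a finger pad.
Only numpy, scipy, OpenCV 4.12 (cv2) and the standard library are available. Lean on these libraries where they do the work, as an engineer would, in place of code of your own. Each camera call takes 0.05 s, during which the arm holds its last target. There are 200 camera calls.

## Working session

There is one attempt and no reset: what is moved stays moved. The work goes in short steps, each a Python script; the robot and the scene stay as the last script left them, time stands still between calls to the robot, and variables do not carry over. Pictures are saved under pics/ and viewed, at most 10 in all, crops included, and the job is handed in when it is done.

```bash
mkdir -p pics; python3 - <<'E'
from bench import ctrl
import cv2, numpy as np, pickle
d={}
for n in("side","top"):
    c=ctrl.camera(n);d[n]=c
    cv2.imwrite(f"pics/{n}0.png",c["image"][:,:,::-1])
    print(n,{k:(np.round(v,4).tolist() if k=="pose" else v) for k,v in c.items() if k!="image"})
pickle.dump(d,open("cams0.pkl","wb"))
s=ctrl.read_state();print(s["time"],s["tcp_rot"],ctrl.grip_depth)
E
```

```text
side {'fx': 514.8472855474711, 'fy': 514.8472855474711, 'cx': 324.0586819069712, 'cy': 196.35527366304703, 'pose': [[0.9128, 0.1545, -0.3781, -0.038], [-0.4079, 0.3935, -0.8239, -1.1547], [0.0215, 0.9063, 0.4222, 0.6771], [0.0, 0.0, 0.0, 1.0]]}
top {'fx': 464.18896507808506, 'fy': 464.18896507808506, 'cx': 317.38485017516854, 'cy': 201.43520125816335, 'pose': [[0.063, 0.9713, -0.2293, 0.2444], [-0.998, 0.0611, -0.0155, 0.0223], [-0.0011, 0.2298, 0.9732, 1.2789], [0.0, 0.0, 0.0, 1.0]]}
0.1 [ 1.70051441e-01  9.85434852e-01 -7.98784980e-04 -1.44427396e-04] 0.0187
```

View pics/side0.png

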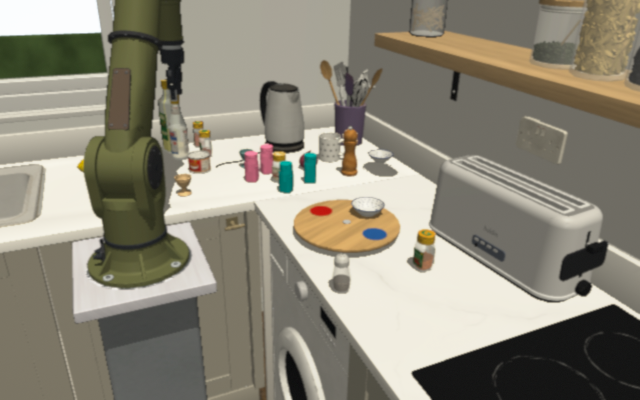

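View pics/top0.png

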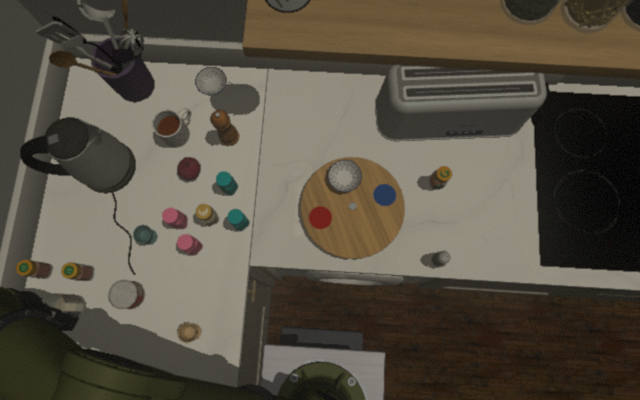

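The shaker stands at about top (441,258) and side (342,272). The pale jar with the gold lid is at about top (205,214) and side (278,165), crowded by pink and turquoise look-alikes. I'll enlarge both.

```bash
python3 - <<'E'
import cv2, numpy as np
t=cv2.imread("pics/top0.png");s=cv2.imread("pics/side0.png")
def crop(i,x,y,w,h,k,n):
    cv2.imwrite(n,cv2.resize(cv2.convertScaleAbs(i[y:y+h,x:x+w],alpha=1.3),None,fx=k,fy=k,interpolation=cv2.INTER_CUBIC))
a=cv2.resize(t[160:270,140:260],None,fx=5,fy=5,interpolation=cv2.INTER_CUBIC)
crop(t,150,165,100,100,6,"pics/a.png")
crop(t,295,150,160,120,5,"pics/b.png")
crop(s,235,120,160,120,5,"pics/c.png")
crop(s,290,190,160,110,5,"pics/d.png")
E
```

```text
(no output)
```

View pics/a.png

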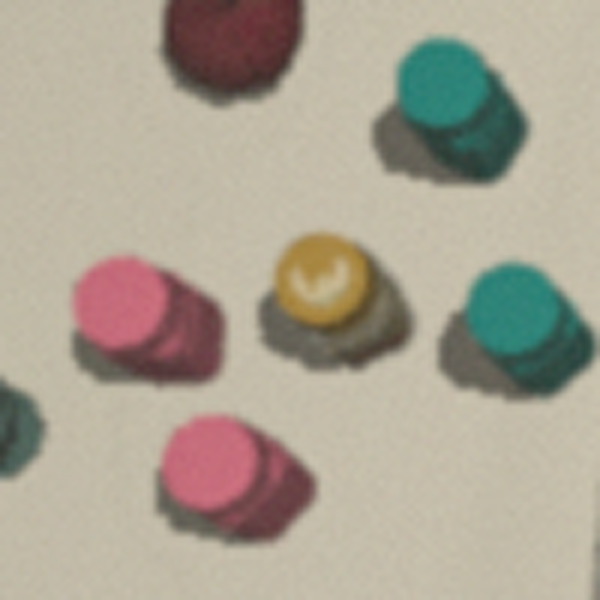

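View pics/b.png

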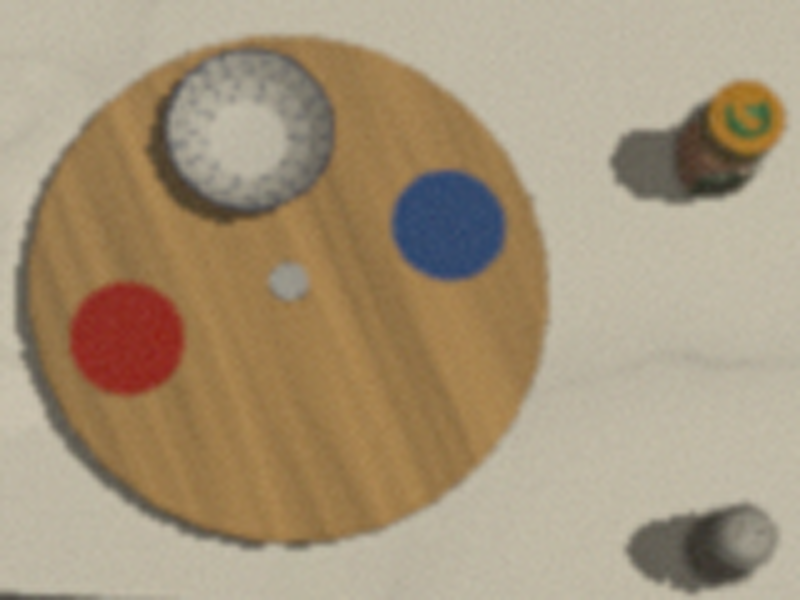

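View pics/c.png

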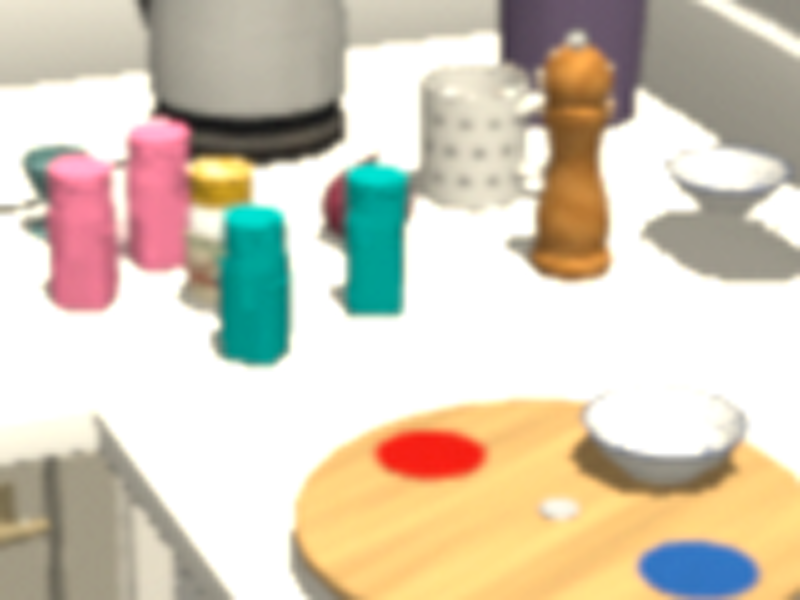

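View pics/d.png

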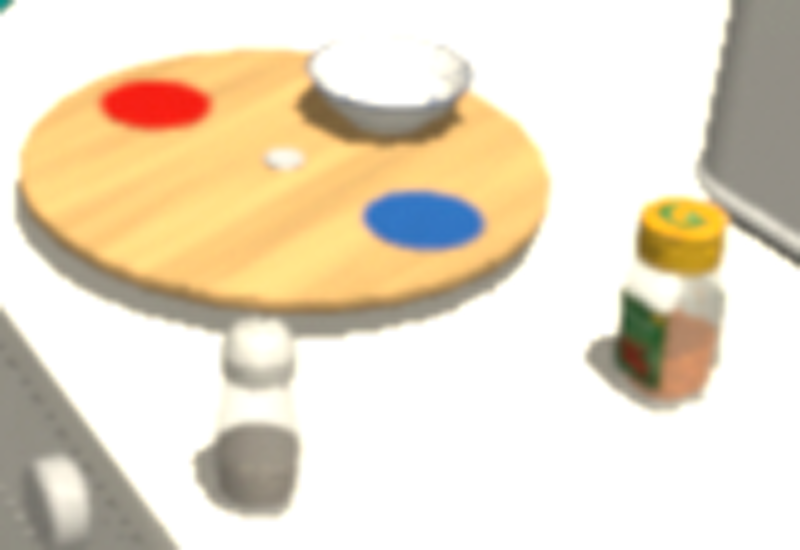

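```bash
cat > h.py <<'E'
import numpy as np, cv2, pickle
C=pickle.load(open("cams0.pkl","rb"))
def ray(n,p,C=C):
    c=C[n];T=np.array(c["pose"]);d=np.array([(p[0]-c["cx"])/c["fx"],-(p[1]-c["cy"])/c["fy"],-1.])
    d=T[:3,:3]@d;return T[:3,3],d/np.linalg.norm(d)
def plane(n,p,z,C=C):
    o,d=ray(n,p,C);return o+d*(z-o[2])/d[2]
def tri(pt,ps,C=C):
    o1,d1=ray("top",pt,C);o2,d2=ray("side",ps,C)
    s=np.linalg.lstsq(np.c_[d1,-d2],o2-o1,rcond=None)[0]
    a=o1+s[0]*d1;b=o2+s[1]*d2
    return (a+b)/2,np.linalg.norm(a-b)
def proj(n,P,C=C):
    c=C[n];T=np.array(c["pose"]);q=(np.atleast_2d(P)-T[:3,3])@T[:3,:3]
    return np.c_[c["cx"]+c["fx"]*q[:,0]/-q[:,2],c["cy"]-c["fy"]*q[:,1]/-q[:,2]]
def u(X,Y,x,y,k):return ((X+.5)/k-.5+x,(Y+.5)/k-.5+y)
def spot(n,col,C=C):
    h=cv2.cvtColor(C[n]["image"],cv2.COLOR_RGB2HSV);H,S,V=cv2.split(h)
    m=((S>150)&(V>50)&((abs(H.astype(int)-110)<12) if col=="blue" else ((H<6)|(H>174)))).astype(np.uint8)
    k,l,st,ce=cv2.connectedComponentsWithStats(m)
    m0=(280,180,420,240) if n=="top" else (300,195,400,245)
    i=max((i for i in range(1,k) if m0[0]<ce[i][0]<m0[2] and m0[1]<ce[i][1]<m0[3]),key=lambda i:st[i,4])
    return ce[i]
E
python3 - <<'E'
from h import *
np.set_printoptions(precision=4,suppress=True)
for c in("blue","red"):
    a,b=spot("top",c),spot("side",c);print(c,a,b,tri(a,b),plane("top",a,.028),plane("side",b,.028))
sh=u(746,536,295,150,5),u(259,353,290,190,5);print("shaker dome",tri(*sh),plane("top",sh[0],.075),plane("side",sh[1],.075))
jl=u(322,280,150,165,6),u(220,168,235,120,5);J=tri(*jl);print("jar lid",J,plane("top",jl[0],.096),plane("side",jl[1],.096))
for X,Y in((443,83),(515,309),(120,303),(210,462)):print("nb",plane("top",u(X,Y,150,165,6),.096))
for p in((70.5,80,235,120,5),):pass
# overlay
j=plane("top",jl[0],.096)[:2]
img=C["top"]["image"][195:235,183:231][:,:,::-1]
k=8;rows=[]
for yaws in((0,0.001),(0,0)):pass
tiles=[]
for yd in(None,0,20,40,60,75):
    im=cv2.resize(cv2.convertScaleAbs(img,alpha=1.6),None,fx=5,fy=5,interpolation=cv2.INTER_CUBIC)
    if yd is not None:
        t=np.radians(yd);R=np.array([[np.cos(t),-np.sin(t)],[np.sin(t),np.cos(t)]])
        r=.007;a=np.linspace(0,2*np.pi,40,endpoint=False)
        q=np.c_[np.cos(a),np.sin(a)];q=np.sign(q+1e-9)*(.021-r)+q*r
        for z,cl in((0,(0,0,255)),(.065,(255,0,0))):
            P=np.c_[j+q@R.T,np.full(len(q),z)]
            px=(proj("top",P)-[183,195]+.5)*5-.5
            cv2.polylines(im,[px.round().astype(int)],True,cl,1)
        cv2.putText(im,str(yd),(5,20),0,.6,(0,0,0),1)
    tiles.append(im)
cv2.imwrite("pics/e.png",np.vstack([np.hstack(tiles[:3]),np.hstack(tiles[3:])]))
E
```

```text
Traceback (most recent call last):
  File "h.py", line 22, in spot
    i=max((i for i in range(1,k) if m0[0]<ce[i][0]<m0[2] and m0[1]<ce[i][1]<m0[3]),key=lambda i:st[i,4])
ValueError: max() iterable argument is empty
```

```bash
sed -i 's/S>150/S>120/' h.py
cat > m.py <<'E'
from h import *
np.set_printoptions(precision=4,suppress=True)
for c in("blue","red"):
    a,b=spot("top",c),spot("side",c);print(c,a,b,tri(a,b),plane("top",a,.028),plane("side",b,.028))
sh=u(746,536,295,150,5),u(259,353,290,190,5);print("shaker dome",tri(*sh),plane("top",sh[0],.075),plane("side",sh[1],.075))
jl=u(322,280,150,165,6),u(220,168,235,120,5);J=tri(*jl);print("jar lid",J,plane("top",jl[0],.096),plane("side",jl[1],.096))
for X,Y in((443,83),(515,309),(120,303),(210,462)):print("nb",plane("top",u(X,Y,150,165,6),.096))
j=J[0][:2]
img=C["top"]["image"][195:235,183:231][:,:,::-1]
tiles=[]
for yd in(None,0,20,40,60,75):
    im=cv2.resize(cv2.convertScaleAbs(img,alpha=1.6),None,fx=5,fy=5,interpolation=cv2.INTER_CUBIC)
    if yd is not None:
        t=np.radians(yd);R=np.array([[np.cos(t),-np.sin(t)],[np.sin(t),np.cos(t)]])
        r=.007;a=np.linspace(0,2*np.pi,40,endpoint=False)
        q=np.c_[np.cos(a),np.sin(a)];q=np.sign(q+1e-9)*(.021-r)+q*r
        for z,cl in((0,(0,0,255)),(.065,(255,0,0))):
            P=np.c_[j+q@R.T,np.full(len(q),z)]
            px=(proj("top",P)-[183,195]+.5)*5-.5
            cv2.polylines(im,[px.round().astype(int)],True,cl,1)
        cv2.putText(im,str(yd),(5,20),0,.6,(0,0,0),1)
    tiles.append(im)
cv2.imwrite("pics/e.png",np.vstack([np.hstack(tiles[:3]),np.hstack(tiles[3:])]))
E
python3 m.py
```

```text
blue [384.1608 194.5402] [374.2343 233.5543] (array([ 0.5717, -0.1423,  0.0266]), np.float64(0.0019648560348817633)) [ 0.5704 -0.1417  0.028 ] [ 0.5715 -0.1444  0.028 ]
red [319.8801 217.1853] [320.6087 210.4638] (array([0.4962, 0.0323, 0.0266]), np.float64(0.001600834061251285)) [0.4952 0.0326 0.028 ] [0.4959 0.0297 0.028 ]
shaker dome (array([ 0.4018, -0.295 ,  0.0744]), np.float64(0.0004780948081414388)) [ 0.4015 -0.2948  0.075 ] [ 0.4016 -0.2959  0.075 ]
jar lid (array([0.4792, 0.336 , 0.096 ]), np.float64(0.0021396352849770536)) [0.4782 0.3363 0.096 ] [0.4803 0.3359 0.096 ]
nb [0.57   0.2936 0.096 ]
nb [0.4707 0.2513 0.096 ]
nb [0.4625 0.4225 0.096 ]
nb [0.396  0.3746 0.096 ]
```

View pics/e.png

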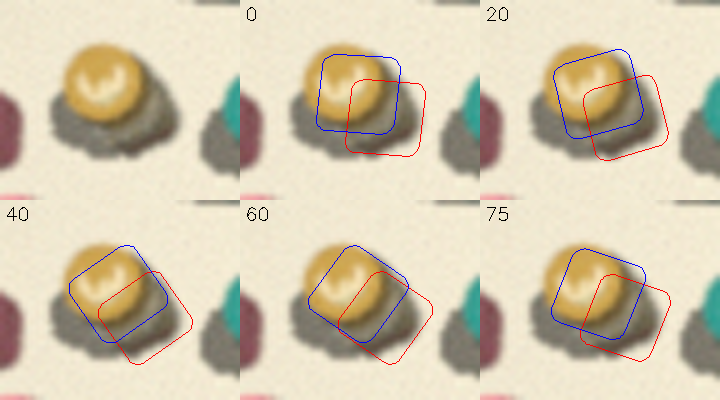

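The overlay puts the jar's footprint at about the right place, but the yaw and corner radius are unclear. I'll fit the silhouette, getting the shape from the coloured look-alikes first.

```bash
cat > fit.py <<'E'
from h import *
from scipy.optimize import minimize
np.set_printoptions(precision=4,suppress=True)
K=6
def model(n,x,y,yaw,r,x0,y0,w,h,w2=.021):
    a=np.linspace(0,2*np.pi,48,endpoint=False);c=np.c_[np.cos(a),np.sin(a)]
    q=np.sign(c+1e-9)*(w2-r)+c*r;t=yaw;R=np.array([[np.cos(t),-np.sin(t)],[np.sin(t),np.cos(t)]])
    q=q@R.T+[x,y];l=c*.018+[x,y];m=np.zeros((h*K,w*K),np.uint8)
    for s,z1,z2 in((q,0,.066),(l,.066,.096)):
        P=np.r_[np.c_[s,np.full(48,z1)],np.c_[s,np.full(48,z2)]]
        px=((proj(n,P)-[x0,y0]+.5)*K-.5).astype(np.float32)
        cv2.fillConvexPoly(m,cv2.convexHull((px*16).round().astype(np.int32)),255,shift=4)
    return cv2.resize(m,(w,h),interpolation=cv2.INTER_AREA)/255.
im=C["top"]["image"].astype(float)
bg=np.median(im[165:265,150:250].reshape(-1,3),axis=0)
sat=cv2.cvtColor(C["top"]["image"],cv2.COLOR_RGB2HSV)[:,:,1]
def fit(x,y,obs,W,x0,y0,w,h,r=None):
    best=[]
    for yd in range(0,90,15):
      for rr in ((.004,.008,.012) if r is None else (r,)):
        f=lambda p:(W*(model("top",p[0],p[1],p[2],np.clip(p[3],.002,.02) if r is None else r,x0,y0,w,h)-obs)**2).sum()
        p0=np.array([x,y,np.radians(yd),rr]);
        S=np.vstack([p0]+[p0+d for d in np.diag([.003,.003,.2,.003])])
        s=minimize(f,p0,method="Nelder-Mead",options=dict(initial_simplex=S,maxiter=150));best.append((s.fun,*s.x[:2],np.degrees(s.x[2])%90,s.x[3]))
    return sorted(best)[:4]
for nm,x,y in(("turqA",.57,.2936),("turqB",.4707,.2513),("pinkA",.4625,.4225),("pinkB",.396,.3746)):
    c=proj("top",[x,y,.05])[0].round().astype(int);x0,y0=c-17;w=h=35
    obs=np.clip((sat[y0:y0+h,x0:x0+w].astype(float)-55)/60,0,1)
    b=fit(x,y,obs,1.,x0,y0,w,h);print(nm,*[np.array(i) for i in b[:2]])
x,y=.479,.336
c=proj("top",[x,y,.05])[0].round().astype(int);x0,y0=c-15;w=h=31
d=np.linalg.norm(im[y0:y0+h,x0:x0+w]-bg,axis=2);obs=np.clip((d-15)/45,0,1)
P=proj("top",[[x,y,.096],[x,y,0]])-[x0,y0];v=P[1]-P[0];v/=np.linalg.norm(v)
X,Y=np.meshgrid(np.arange(w),np.arange(h));off=(X-P[0,0])*-v[1]+(Y-P[0,1])*v[0]
W=(off<3).astype(float)
for r in(.005,.009,.013):
    for i in fit(x,y,obs,W,x0,y0,w,h,r)[:3]:print("pale",r,np.array(i))
E
python3 fit.py
```

```text
turqA [39.8986  0.573   0.2966 41.1079  0.0277] [40.0748  0.573   0.2965 40.1691  0.0263]
turqB [27.142   0.4735  0.2557 47.2856  0.0233] [27.2197  0.4733  0.2554 46.6396  0.0263]
pinkA [46.9853  0.4647  0.4254 72.6774  0.0203] [47.0291  0.4645  0.4254 84.3096  0.0211]
pinkB [23.0726  0.3967  0.3782 63.3301  0.0205] [23.1952  0.3968  0.3782 58.9977  0.0212]
pale 0.005 [17.674   0.4797  0.3399 36.2544  0.0071]
pale 0.005 [17.7547  0.4797  0.34   36.109   0.0015]
pale 0.005 [17.8486  0.4799  0.3403 36.1822  0.0077]
pale 0.009 [14.8081  0.4799  0.34   31.7806  0.003 ]
pale 0.009 [14.9239  0.4799  0.34   31.6098  0.0135]
pale 0.009 [14.9383  0.4799  0.3402 32.1104  0.0069]
pale 0.013 [12.9404  0.4802  0.3394 30.3265  0.0105]
pale 0.013 [12.9781  0.4803  0.3394 30.82    0.0119]
pale 0.013 [12.9938  0.4803  0.3395 29.1752  0.0092]
```

Findings:
- **Jar:** about (0.4795, 0.337), with its sides at about 32°. Closing along 32° also falls in the gaps between the neighbours.
- **Spots:** both are at z of about 0.027.

I'll check that the arm can reach these poses, then pick up the jar.

```bash
cat > r.py <<'E'
import numpy as np
from scipy.spatial.transform import Rotation as Ro
from bench import ctrl
G=ctrl.grip_depth
JAR=np.array([.4797,.337]);SH=np.array([.402,-.295]);BLUE=np.array([.571,-.1425]);RED=np.array([.4957,.0318]);ZS=.0275
def Q(deg):
    t=np.radians(deg);y=np.array([np.cos(t),np.sin(t),0]);z=np.array([0,0,-1.])
    return Ro.from_matrix(np.c_[np.cross(y,z),y,z]).as_quat().tolist()
def P(xy,z):return [float(xy[0]),float(xy[1]),float(z)]
def st(m):
    s=ctrl.read_state();print(m,round(s["time"],2),np.round(s["tcp_pos"],4),"op",round(float(s["opening"]),3),"ff",np.round(s["finger_force"],1),"wf",np.round(s["wrist_force"],1))
E
python3 - <<'E'
from r import *
for nm,xy,degs in(("jar",JAR,(32,212)),("red",RED,(-66.6,113.4,32,212)),("sh",SH,(-66.6,113.4)),("blue",BLUE,(-66.6,113.4))):
    for d in degs:
        for z in(.04,.25):
            q=ctrl.inverse_kinematics(P(xy,z),Q(d));print(nm,d,z,None if q is None else np.round(q,2))
ctrl.movep(P(JAR,.2),Q(32)) if False else None
E
```

```text
jar 32 0.04 [-0.62  0.66 -0.05  1.83  0.05  0.66 -0.15]
jar 32 0.25 [-0.63  0.43 -0.04  1.58  0.02  1.14 -0.11]
jar 212 0.04 [-0.19  0.76 -0.77  1.82  0.7   0.85  2.39]
jar 212 0.25 [-0.15  0.52 -0.83  1.57  0.4   1.23  2.65]
red -66.6 0.04 [-0.35  0.59  0.36  2.07 -0.39  0.54 -0.87]
red -66.6 0.25 [-0.47  0.32  0.48  1.8  -0.17  1.06 -1.09]
red 113.4 0.04 [ 0.07  0.57 -0.27  2.06  0.28  0.54  1.58]
red 113.4 0.25 [-0.05  0.29 -0.08  1.8   0.03  1.06  1.84]
red 32 0.04 [-0.15  0.57  0.06  2.07 -0.07  0.51  0.51]
red 32 0.25 [-0.27  0.29  0.21  1.8  -0.07  1.05  0.52]
red 212 0.04 [-0.76  0.89  1.15  2.07 -1.06  0.95 -1.59]
red 212 0.25 [-0.85  0.5   1.15  1.81 -0.49  1.17 -2.12]
sh -66.6 0.04 [ 0.01  0.78  0.95  2.07 -0.92  0.8   0.38]
sh -66.6 0.25 [-0.01  0.39  0.85  1.8  -0.33  1.1  -0.2 ]
sh 113.4 0.04 [ 0.57  0.57  0.02  2.06 -0.02  0.51  2.58]
sh 113.4 0.25 [ 1.17  0.37 -0.83  1.79  0.3   1.11  2.22]
blue -66.6 0.04 [-0.06  0.7   0.43  1.83 -0.43  0.71 -0.55]
blue -66.6 0.25 [-0.15  0.48  0.56  1.58 -0.27  1.16 -0.69]
blue 113.4 0.04 [ 0.32  0.66 -0.19  1.82  0.18  0.67  2.01]
blue 113.4 0.25 [ 0.11  0.43  0.14  1.57 -0.06  1.14  2.25]
```

```bash
python3 - <<'E'
from r import *
ctrl.movep(P(JAR,.2),Q(32));st("above")
print(ctrl.servo_line(P(JAR,.058-G),feed=.1,max_force=8));st("down")
ctrl.grab();st("grab")
ctrl.servo_line(P(JAR,.2),feed=.1);st("up")
import cv2
a=ctrl.camera("side")["image"][60:220,200:400,::-1];b=ctrl.camera("top")["image"][140:300,120:320,::-1]
cv2.imwrite("pics/g.png",cv2.resize(np.hstack([a,b]),None,fx=2,fy=2,interpolation=cv2.INTER_CUBIC))
E
```

```text
above 1.48 [0.4786 0.339  0.2001] op 0.998 ff 0.0 wf [ 0.2  0.  -0.9]
False
down 3.24 [0.48   0.3372 0.0399] op 1.001 ff 0.0 wf [-0.5  0.5  0.2]
grab 3.73 [0.4798 0.337  0.0397] op 0.474 ff 60.5 wf [-0.7 -1.1  3.9]
up 5.48 [0.4794 0.3368 0.1994] op 0.467 ff 60.0 wf [-0.3  0.  -1. ]
```

View pics/g.png

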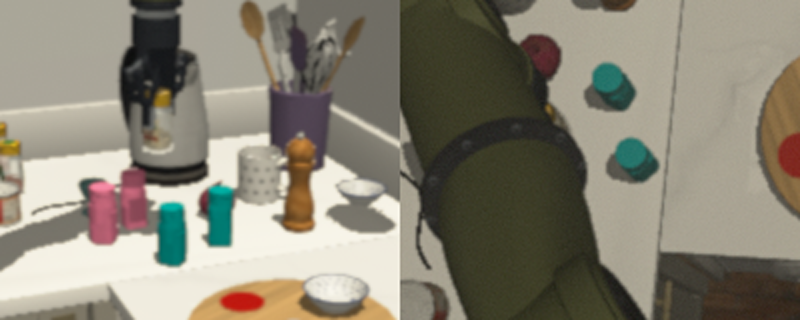

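The jar is gripped upright across its flat sides (opening about 40 mm), seen at about (157,130) in the left half. The pink and turquoise neighbours still stand. Next I set it on the red spot.

```bash
cat >> r.py <<'E'
def place(xy,deg):
    ctrl.movep(P(xy,.2),Q(deg));ctrl.sleep(.3)
    z=ZS+.058-G
    ctrl.servo_line(P(xy,z+.025),feed=.08);ctrl.sleep(.3);st("near")
    print(ctrl.servo_line(P(xy,z-.004),feed=.015,max_force=3));st("touch")
    ctrl.release();st("rel")
    ctrl.servo_line(P(xy,.25),feed=.12);st("up")
E
python3 - <<'E'
from r import *
from h import spot,tri
place(RED,-66.6)
ctrl.movep(P(SH,.25),Q(-66.6));st("over shaker")
import cv2,pickle
D={n:ctrl.camera(n) for n in("side","top")};pickle.dump(D,open("cams1.pkl","wb"))
try:print(spot("top","blue",D),spot("side","blue",D))
except Exception as e:print(e)
a=D["side"]["image"][170:300,280:440,::-1];b=D["top"]["image"][140:270,295:455,::-1]
cv2.imwrite("pics/p.png",cv2.resize(np.hstack([a,b]),None,fx=2.5,fy=2.5,interpolation=cv2.INTER_CUBIC))
E
```

```text
near 8.85 [0.4958 0.0319 0.092 ] op 0.472 ff 60.0 wf [ 0.3 -0.6 -0.8]
True
touch 10.29 [0.496  0.0319 0.0676] op 0.475 ff 60.8 wf [0.2 1.  4.7]
rel 10.81 [0.4951 0.0319 0.067 ] op 0.993 ff 0.0 wf [ 0.4 -0.4 -0.4]
up 12.48 [0.4954 0.0318 0.2494] op 1.001 ff 0.0 wf [-0.5  1.1  0. ]
over shaker 13.77 [ 0.4029 -0.2938  0.2497] op 0.998 ff 0.0 wf [0.1 0.1 0. ]
[384.25316456 194.72151899] [374.18965517 233.62068966]
```

View pics/p.png

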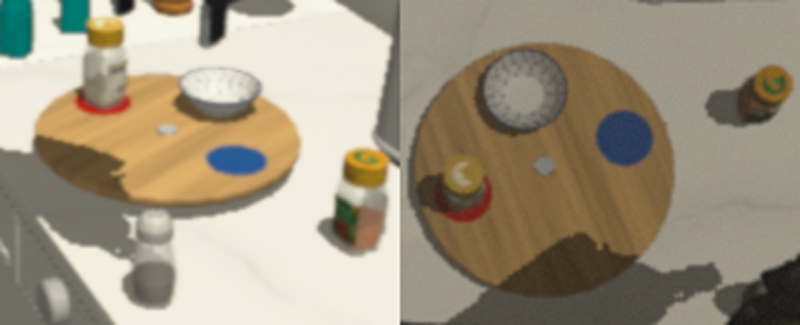

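The jar stands upright on the red spot: lid at about (105,27) in the side half and (464,175) in the top half. The blue spot has moved less than 0.2 px, so the disc hasn't turned. Now the shaker.

```bash
sed -i 's/def place(xy,deg):/def place(xy,deg,hg=.058):/; s/z=ZS+.058-G/z=ZS+hg-G/' r.py
python3 - <<'E'
from r import *
from h import tri,u
import pickle,cv2
D=pickle.load(open("cams1.pkl","rb"))
f=lambda X,Y,x,y:u(X,Y,x,y,2.5)
print("jar lid",tri(f(464,175-0,295-160,140),f(105,24,280,170),D))
print(ctrl.servo_line(P(SH,.055-G),feed=.1,max_force=8));st("down")
ctrl.grab();st("grab")
ctrl.servo_line(P(SH,.2),feed=.1);st("up")
if ctrl.read_state()["opening"]>.4:
    place(BLUE,-66.6,.055)
    ctrl.movep(P((.42,-.33),.3),Q(-66.6));st("away")
D={n:ctrl.camera(n) for n in("side","top")};pickle.dump(D,open("cams2.pkl","wb"))
a=D["side"]["image"][150:280,280,::-1] if 0 else D["side"]["image"][150:280,280:440,::-1];b=D["top"]["image"][140:270,295:455,::-1]
cv2.imwrite("pics/f.png",cv2.resize(np.hstack([a,b]),None,fx=2.5,fy=2.5,interpolation=cv2.INTER_CUBIC))
E
```

```text
jar lid (array([0.49682994, 0.03153868, 0.12236822]), np.float64(0.0022940083410240768))
False
down 16.15 [ 0.4022 -0.2951  0.0367] op 0.994 ff 0.0 wf [ 0.5  0.7 -0.9]
grab 16.68 [ 0.4019 -0.2946  0.0368] op 0.428 ff 58.8 wf [-2.   1.8  7.5]
up 18.46 [ 0.4018 -0.2948  0.1995] op 0.428 ff 59.2 wf [-0.4 -0.4 -0.7]
near 21.51 [ 0.5711 -0.1425  0.089 ] op 0.427 ff 59.2 wf [-0.1  0.3 -1.4]
True
touch 22.93 [ 0.5711 -0.1424  0.0649] op 0.424 ff 60.1 wf [-0.   0.6  4.3]
rel 23.48 [ 0.5703 -0.1422  0.0641] op 1.002 ff 0.0 wf [-0.3 -0.6  0.1]
up 25.18 [ 0.5707 -0.1423  0.2493] op 1.005 ff 0.0 wf [ 0.6 -0.4 -0.6]
away 26.14 [ 0.4214 -0.3286  0.2994] op 0.994 ff 0.0 wf [ 2.1  0.1 -0.4]
```

View pics/f.png

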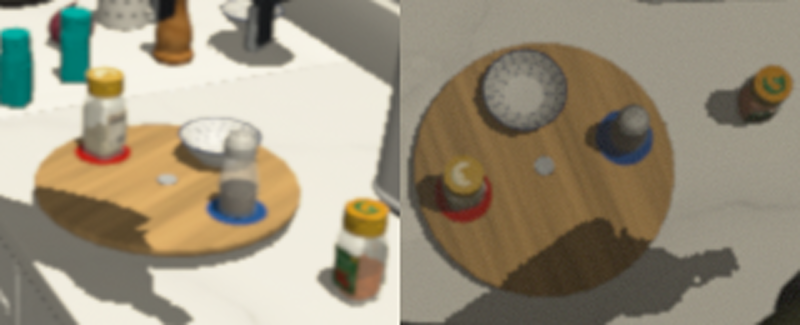

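The shaker stands upright and centred on the blue spot, at side-half (238,205) and top-half (627,135). The jar is still centred on red and the disc hasn't turned, so I'm handing in.

```bash
python3 -c "
from bench import ctrl
print(ctrl.hand_in())"
```

```text
the job is handed in; nothing more can be done
None
```

The salt shaker stands on the blue spot and the pale jar on the red spot, both upright and centred in the last camera check; the disc showed no visible turn, and the job was handed in at about 26 s (no verdict was returned).

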